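# Uncover the light-string power box and mount its timer

### The arm

A 7-joint arm with a two-finger parallel gripper is mounted at the origin on the work surface. World frame = base frame: x ahead of the robot, y to its left, z up, the work surface at z = 0. Lengths are in m, angles in rad, forces in N, time in s.
With the tool pointing down it reaches from about 0.425 to 0.925 m from the base axis. Payload 6.8 kg.
Tool frame: the origin (TCP) lies midway between the tips of the shut fingers; the grasp point (between the pads) lies 19 mm behind it; z points along the fingers, y is the line along which they close (so a half turn about z gives the same grasp; the last joint's range is limited). The gripper opens to 85 mm and grips with 20 to 120 N. Pads are 22 mm wide; open, the fingers measure 114 mm over their backs; the gripper's body (76 mm by 85 mm) begins 54 mm behind the grasp point. The pads swing forward as they close: fully open they stand 13 mm farther back than shut.
Start: joints at [1.096, 0.477, 0.022, 1.555, -0.011, 1.109, -0.083], TCP at [0.242, -0.63, 0.231] pointing down, gripper open.
Joint ranges: [-2.96, 2.96], [-0.34, 2.1], [-1.41, 1.46], [0.24, 2.44], [-1.37, 4.51], [0.17, 1.92], [-2.96, 2.96]. Speed limits (rad/s): [2.39, 2.39, 3.14, 3.14, 3.14, 3.14, 3.14].

### API

Orientations are given as a rotation vector (axis times angle).
In Python, from bench import r gives the robot as it stands. The module is installed in compiled form; this text tells all that it offers.
- The arm moves only by the tool apply_moves, never from a script. Its argument "rows" is a list of rows, each a list of 6 numbers: the shift along the tool's x, y, z scaled (see below), then the turn, a rotation vector about the tool's x, y, z scaled (see below). A call has 1 to 5 rows; each row is the pose to reach, as a shift and turn from the pose commanded when the call began, along the tool's axes at that moment; what a row does not reach only later rows make up. The controller multiplies each number of a shift by 0.25 m and each number of a turn by 90 degrees. A row lasts 1/8 s, in which the tool goes at most 62.5 mm and 10.7 degrees, less where a joint would pass 70% of its speed; a pose out of reach is approached as far as the arm can. A call with a number of a shift or a turn outside -1 to 1 is refused whole. A call with a gripper value outside its range is refused whole. "claw" is the opening, from 0 (shut) to 1 (fully open), set as the call begins (left out, the last holds). The fingers move at their own pace and stop on an object; "newtons" is the grip in N (left out, the last holds). Time passes only in rows, so rows that repeat a pose let the fingers close. It gives the time, the measured TCP pose, the force, the opening and the grip force at its end, in the units of the state.
- r.get_obs(): the state, without advancing time (a new reading comes with each control period).
- r.grab_frame(name): name is "side" or "top"; returns a dict with "pixels" (384x512x3 uint8, red, green, blue), "intrinsics" (3x3 intrinsics, pixels), "dist" ([k1, k2, p1, p2, k3] as OpenCV has them; the pictures are not rectified), "eye" and "attitude" of the camera in the world. Camera axes: x right, y up, looking along -z (the intrinsics and any distortion apply to the point x, -y, -z); pixel columns grow to the right and rows downward; lengths in m; the calibration is good to about 2 mm. A picture is of the moment at which its call begins. There is no depth.
- r.hand_in(): hands the job in; it is judged then, once.
Trained networks look in a picture, given as the dict that the camera call returned (one of the last four; its "shot" number tells which), for a name from the list of things; names that differ only in an ending like _2 or _b are one class to them, and where a whole thing is asked for, a point or a joint stands for the part that bears it (a point fixed in the world has none). Each returns a list of dicts, best first, with "conf" (0 to 1); they miss things now and then, are a little off and sometimes report something else, mostly with a low value. They report only what shows in the picture. A call takes as long as a camera call. They do not tell look-alikes from the thing itself.
- r.search_frame(picture, thing): "rect" ([left, top, width, height] in pixels, round what is visible of it).
- r.outline_of(picture, thing): "pixels" (384x512 bool, what is visible of it) and "rect" ([left, top, width, height] in pixels, round what is visible of it).
- r.landmark_of(picture, thing): "point" ([column, row] in pixels: a listed point, or the origin of a listed thing).
The state is a dict: "clock": time; "joints": joint angles; "qvel": joint speeds; "tau": joint torques, N m; "tcp_pos": TCP position; "orientation": TCP orientation; "contact_force": force on the tool from outside, world axes, zero at the start; "moment": the same for the moment, N m; "grip_width": finger opening in m; "gripper_force": force on a finger pad.
Only numpy, scipy, OpenCV 4.12 (cv2) and the standard library are available. Lean on these libraries where they do the work, as an engineer would, in place of code of your own. Each camera call takes 0.05 s, during which the arm holds its last target. There are 200 camera calls.

### The job

Get the string-light power box ready: swing the round dust cover on top of it all the way aside on its pin so that the port is uncovered, and only then pick up the timer by its white housing and, keeping it level, lower it gently over the two studs until its plate lies flat on the box over the port, either way round. Let go of it, and leave the cover swung aside and the candle jar, wire spool and shears where they are.

Things in the scene. Friction and masses are not known exactly. Their poses are not given: they have to be found in the camera images.
- power_box: Grey plastic power box, fixed to the table, 200 (x) x 240 (y) x 70 mm high with a flat top. Origin: at table height, straight under the centre of the port; the box reaches from x = -85 to +115 mm and y = -120 to +120 mm about it. z is up. On its top: the port, two studs and the pivoting dust cover.
- port (a point): Centre of the round port, a 40 mm wide, 16 mm deep recess with brass contacts, at the level of the box's top face (70 mm above the table). Axes as the power box.
- stud_left (a point): Top of one of the two upright steel studs, at x = 0, y = +75 mm in the box's frame. Each stud is 12 mm in diameter and stands 26 mm above the box's top; its upper 8 mm taper to 6 mm diameter.
- stud_right (a point): Top of the other, equal stud, at x = 0, y = -75 mm in the box's frame.
- cover_pin (a point): The vertical pin on which the dust cover pivots, at the level of the box's top, at x = +55 mm, y = 0 in the box's frame; its head ends 8 mm above the box's top.
- port_cover (a joint): Angle of the dust cover about its pin, rad: 0 = closed with the cover's disc centred over the port, 2.0 = fully aside at its stop. It grows as the cover turns clockwise seen from above, i.e. the knob goes from over the port towards the box's +y and then +x. Light friction (below 2 N at the knob) holds it where it is left.
- cover_knob (a point): Centre, half-way up, of the black round knob standing on the cover's disc: 20 mm in diameter, from 76 to 104 mm above the table, 55 mm from the pin. It may be pushed, or pinched and let turn in the fingers. The cover is a flat aluminium disc 54 mm in diameter, 5 mm thick, with an arm to the pin; its top is 76 mm above the table. The timer's plate has room once the cover is past 1.65 rad.
- timer_centre (a point): Centre, 26 mm above the underside, of the loose timer (about 0.35 kg, flat on the table): aluminium plate 60 (x) x 190 (y) x 8 mm with a 17 mm through hole at y = +75 and -75 mm; on its middle a white housing 40 (x) x 70 (y) mm, 8 to 52 mm above the underside. z up; same after half a turn. Seated: centre 96 mm above the table over the port, its y along the box's y.
- candle_jar: Bystander: glass candle jar, 60 mm in diameter, 75 mm high, loose, in front of the power box. Origin: centre of its underside.
- wire_spool: Bystander: wooden spool, 48 mm in diameter, 45 mm high, loose, in front of the timer's long side, towards the robot. Origin: centre of its underside.
- shears: Bystander: pruning shears, about 195 mm long (x), 60 mm wide and 16 mm high, loose, lying between the power box and the timer's starting place. Origin: middle of the underside.
Things that resemble listed ones, but are neither listed nor needed, are in the scene too. There is more than one size of the part that bears timer_centre; the job needs the largest.

How it is judged:
By the outcome, as a careful person would: the job done as asked, in the order asked, and still so for the second after the job is handed in, with the robot touching nothing.
It also fails if it takes over 64 s, if anything falls off the work surface, if the arm or the gripper's body presses on something with over 40 N, if the wrist force passes 120 N, or if a joint passes its speed limit or range.

## Working session

There is one attempt and no reset: what is moved stays moved. The work goes in short steps, Python scripts to look and compute and a tool call to move; the robot and the scene stay as the last step left them, time stands still between calls to the robot, and variables do not carry over. Pictures are saved under pics/ and viewed, at most 10 in all, crops included, and the job is handed in when it is done.

Besides the shell and the picture viewer there is one more tool, called as a command line: name --pt "numbers of a row" for each row, then --argument value for the rest. apply_moves: Moves the arm, as the interface text tells. Its arguments: {"type":"object","properties":{"rows":{"type":"array","items":{"type":"array","items":{"type":"number"}}},"claw":{"type":"number"},"newtons":{"type":"number"}},"required":["rows"]}

```bash
mkdir -p pics; cat > h.py <<'E'
import numpy as np, cv2
from scipy.spatial.transform import Rotation as R
from bench import r
def att(p):
    a=np.array(p["attitude"],float)
    if a.shape==(3,3): return a
    return R.from_rotvec(a).as_matrix() if a.size==3 else R.from_quat(a).as_matrix()
def ray(p,uv):
    K=np.array(p["intrinsics"]);d=np.array(p["dist"])
    n=cv2.undistortPoints(np.array([[uv]],float),K,d)[0,0]
    return np.array(p["eye"]),att(p)@np.array([n[0],-n[1],-1])
def at(p,uv,z):
    e,d=ray(p,uv); return e+d*(z-e[2])/d[2]
def proj(p,X):
    c=(np.atleast_2d(X)-np.array(p["eye"]))@att(p); c=c*[1,-1,-1]
    return cv2.projectPoints(c,np.zeros(3),np.zeros(3),np.array(p["intrinsics"]),np.array(p["dist"]))[0][:,0]
def save(p,n,rect=None,s=1):
    im=p["pixels"][:,:,::-1]
    if rect: x,y,w,h=rect; im=im[y:y+h,x:x+w]
    cv2.imwrite("pics/"+n,cv2.resize(im,None,fx=s,fy=s,interpolation=cv2.INTER_CUBIC))
E
python3 - <<'E'
from h import *
Z=dict(port=.07,stud_left=.096,stud_right=.096,cover_pin=.07,cover_knob=.09,timer_centre=.026,candle_jar=0,wire_spool=0,shears=0,power_box=0)
o=r.get_obs();print(o["tcp_pos"],o["orientation"],o["grip_width"])
ims=[]
for n in("top","side"):
    p=r.grab_frame(n);ims.append(p["pixels"]);print(n,p["eye"],np.shape(p["attitude"]),np.array(p["intrinsics"])[0])
    save(p,n+"0.png",s=1.5)
    for t,z in Z.items():
        for q in r.landmark_of(p,t)[:4]: print(t,round(q["conf"],2),np.round(q["point"],1),np.round(at(p,q["point"],z)[:2],4))
E
```

```text
[ 0.24184037 -0.62956251  0.23032136] [-3.08717391e+00 -5.72648531e-01  7.69798700e-04] 0.08541242173371598
top [0.39392715 0.00608323 0.87810321] (3,) [359.14600994   0.         262.69961089]
port 0.55 [144.9 184.1] [0.5292 0.258 ]
stud_left 0.94 [112.1 186. ] [0.5227 0.3248]
stud_left 0.71 [141.4 179.3] [0.5359 0.258 ]
stud_right 0.6 [177.5 172.7] [0.5485 0.1769]
cover_pin 0.74 [146.  160.2] [0.5852 0.2565]
cover_pin 0.52 [145.1 182.1] [0.5339 0.2576]
cover_knob 0.89 [141.  179.5] [0.5366 0.2609]
timer_centre 0.81 [358.1 190.8] [ 0.5065 -0.2441]
timer_centre 0.79 [305.1 121.1] [ 0.6844 -0.1229]
timer_centre 0.56 [318.  272.8] [ 0.3148 -0.1368]
timer_centre 0.44 [146.5 158.3] [0.6004 0.269 ]
candle_jar 0.62 [143.  244.3] [0.3922 0.2829]
wire_spool 0.55 [376.  223.9] [ 0.4258 -0.2919]
shears 0.61 [257.5 189.3] [ 5.203e-01 -4.000e-04]
shears 0.34 [145. 184.] [0.5412 0.2796]
power_box 0.7 [156.3 184.1] [0.5401 0.251 ]
power_box 0.57 [145.6 179.3] [0.553  0.2783]
side [0.0211713  0.57978624 0.99413091] (3,) [455.58490683   0.         260.34903719]
port 0.67 [175.6 260.9] [0.5391 0.2531]
port 0.44 [176.3 255.5] [0.549  0.2414]
port 0.16 [253.7 220.7] [0.477 0.039]
stud_left 0.96 [155.3 278.3] [0.5253 0.3248]
stud_right 0.94 [190.7 229.7] [0.5623 0.1761]
cover_pin 0.93 [156.4 249.6] [0.5981 0.2618]
cover_knob 0.67 [173.7 257.2] [0.5387 0.256 ]
timer_centre 0.98 [341.2 222.4] [ 0.3169 -0.1359]
timer_centre 0.62 [303.7 165.4] [ 0.5208 -0.2413]
timer_centre 0.58 [238.  160.3] [ 0.6825 -0.1286]
candle_jar 0.77 [214.3 318. ] [0.3936 0.2781]
wire_spool 0.77 [336.7 177.1] [ 0.43   -0.2896]
shears 0.68 [156.1 278. ] [0.5783 0.2957]
shears 0.6 [252.6 221.7] [0.5115 0.0027]
power_box 0.92 [181.  277.3] [0.5327 0.2528]
```

View pics/top0.png

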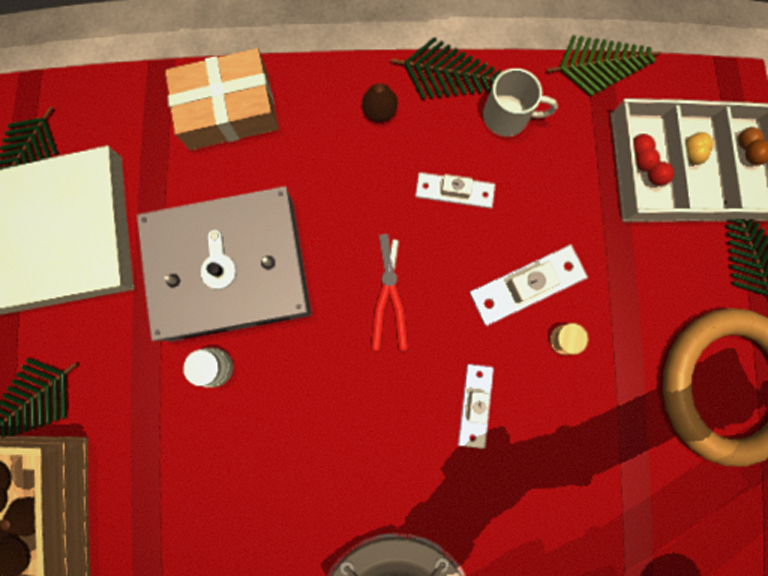

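View pics/side0.png

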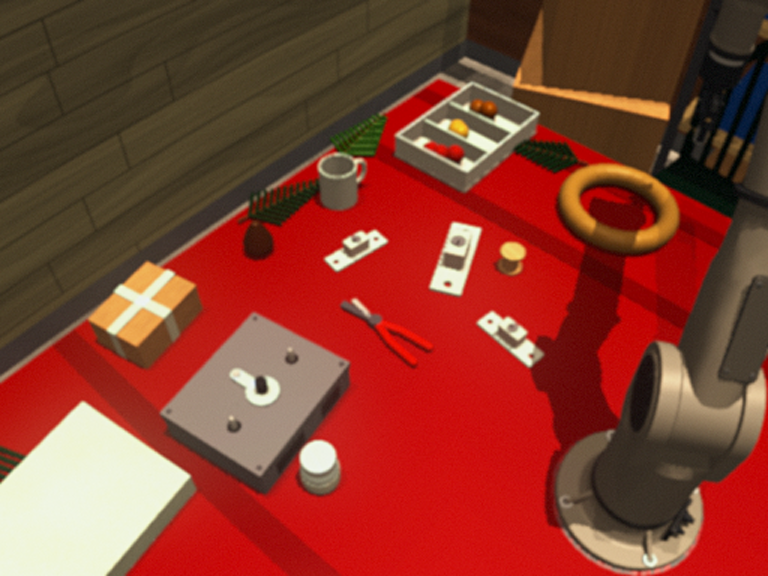

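The largest timer is at about (0.51, -0.24), at top-picture pixel (530,283). The box is around (215,265), with the cover closed and its arm pointing towards +x. The two smaller timers, at (455,188) and (477,407), are decoys.

```bash
cat >> h.py <<'E'
def down(phi):
    y=np.array([np.cos(phi),np.sin(phi),0]);z=np.array([0,0,-1.]);return np.stack([np.cross(y,z),y,z],1)
def rows(P,phi,frm=None,half=True):
    """numbers for a move to TCP P with finger line at angle phi; frm=(pos,R) of start"""
    o=r.get_obs()
    p0,R0=(np.array(o["tcp_pos"]),R.from_rotvec(o["orientation"]).as_matrix()) if frm is None else frm
    c=[R.from_matrix(R0.T@down(phi+k)).as_rotvec() for k in ((0,np.pi) if half else (0,))]
    t=min(c,key=np.linalg.norm)
    return np.round(np.r_[R0.T@(np.array(P)-p0)/.25,t/(np.pi/2)],4).tolist()
def st():
    o=r.get_obs();Y=R.from_rotvec(o["orientation"]).as_matrix()
    print("t",round(o["clock"],2),np.round(o["tcp_pos"],4),"phi",round(np.arctan2(Y[1,1],Y[0,1]),3),"q",np.round(o["joints"],2),"F",np.round(o["contact_force"],1),round(o["grip_width"],4))
E
python3 - <<'E'
from h import *
st()
for n in("top","side"):
    p=r.grab_frame(n)
    for q in r.outline_of(p,"timer_centre")[:3]:
        m=q["pixels"].astype(np.uint8);k=np.argwhere(m)[:,::-1].astype(float)
        w=np.array([at(p,u,.008)[:2] for u in k])*1000
        b=cv2.minAreaRect(w.astype(np.float32));print(n,q["conf"],q["rect"],b)
    for q in r.outline_of(p,"power_box")[:1]:
        k=np.argwhere(q["pixels"])[:,::-1].astype(float)
        w=np.array([at(p,u,.07)[:2] for u in k])*1000
        print("box",q["conf"],cv2.minAreaRect(w.astype(np.float32)))
print(rows([.45,-.25,.25],np.pi/2+.2),rows([.54,.2525,.2],np.pi/2+.2,([.45,-.25,.25],down(np.pi/2+.2))))
E
```

```text
t 1.1 [ 0.2421 -0.6301  0.2313] phi -1.204 q [ 1.1   0.48  0.02  1.56 -0.01  1.11 -0.08] F [ 0.5 -0.1  0.9] 0.0854
top 0.86 [277.8, 116.3, 53.2, 24.1] ((677.8318481445312, -120.83108520507812), (130.34344482421875, 46.0003662109375), 78.80287170410156)
top 0.74 [305.9, 242.9, 23.3, 54.7] ((318.67645263671875, -137.53439331054688), (45.97840881347656, 129.45277404785156), 81.22691345214844)
top 0.67 [133.1, 159.5, 24.8, 33.6] ((558.508544921875, 283.1802978515625), (82.15486145019531, 57.41043472290039), 28.247732162475586)
box 0.77 ((549.358154296875, 252.39862060546875), (209.71578979492188, 249.1595001220703), 9.056714057922363)
side 0.9 [286.8, 152.5, 34.0, 43.9] ((515.089599609375, -236.94790649414062), (64.12166595458984, 199.18190002441406), 23.244070053100586)
side 0.75 [216.9, 152.7, 41.5, 29.3] ((687.1629638671875, -120.23576354980469), (133.88064575195312, 63.133583068847656), 80.4920425415039)
side 0.65 [319.9, 210.8, 41.4, 35.5] ((318.7832336425781, -143.28488159179688), (56.2652473449707, 129.29843139648438), 78.71869659423828)
box 0.72 ((540.8919067382812, 262.8782958984375), (227.19754028320312, 260.02178955078125), 9.31023120880127)
[1.3216, -1.1211, -0.0748, 0.0, -0.0, 0.1062] [-0.7521, 1.8984, 0.2, 0.0, 0.0, 0.0]
```

apply_moves --pt "0.925 -0.785 -0.05 0 0 -0.12" --pt "0.925 -0.785 -0.05 0 0 -0.12" --pt "0.925 -0.785 -0.05 0 0 -0.12" --pt "0.925 -0.785 -0.05 0 0 -0.12" --pt "0.925 -0.785 -0.05 0 0 -0.12" --claw 0.6 --newtons 20

```text
clock: 2.02
tcp_pos: [0.3887, -0.3617, 0.2443]
orientation: [3.02, 0.863, 0.001]
contact_force: [1.1, -0.4, -0.3]
grip_width: 0.0513
gripper_force: 0.0
```

```bash
python3 - <<'E'
from h import *
st()
# refine from the pictures: circles/bright details by network with both cams, triangulated
Pt={}
for n in("top","side"):
    p=r.grab_frame(n)
    for t in("stud_left","stud_right","cover_pin","cover_knob","port"):
        q=r.landmark_of(p,t)
        for s in q[:2]:print(n,t,round(s["conf"],2),np.round(s["point"],1))
    np.save(n+"_im.npy",p["pixels"])
    rc=(80,120,130,110) if n=="top" else (100,200,140,130)
    save(p,n+"1.png",rc,5 if n=="top" else 4.4)
    # predicted features for hypothesis
    for yaw in(.16,.19):
        c,s=np.cos(yaw),np.sin(yaw);B=np.array([[c,-s],[s,c]]);o=np.array([.536,.2505])
        X=[np.r_[o+B@v[:2],v[2]] for v in np.array([[0,.075,.096],[0,-.075,.096],[.055,0,.078],[0,0,.09],[-.085,-.12,.07],[-.085,.12,.07],[.115,.12,.07],[.115,-.12,.07]])]
        print(yaw,np.round(proj(p,X)-0,1).tolist())
b=np.array([.5,-.05,.25])
print(rows([.47,-.12,.22],-1.40))
E
```

```text
t 2.02 [ 0.3887 -0.3617  0.2443] phi -1.014 q [ 0.76  0.23 -0.14  1.88  0.04  1.03 -0.42] F [ 1.1 -0.4 -0.3] 0.0513
top stud_left 0.59 [111.8 186.5]
top cover_pin 0.63 [146.6 160.9]
top cover_knob 0.66 [143.1 179.5]
top cover_knob 0.66 [355.  185.8]
top port 0.65 [144.3 183.1]
0.16 [[112.2, 185.4], [177.7, 172.9], [143.8, 157.3], [145.5, 179.6], [205.6, 207.8], [102.6, 227.0], [92.5, 143.4], [191.6, 124.1]]
0.19 [[112.4, 186.4], [177.5, 172.0], [143.1, 157.5], [145.5, 179.6], [206.4, 206.0], [103.9, 228.4], [91.3, 145.1], [189.9, 123.0]]
side stud_left 0.9 [152.3 279. ]
side stud_right 0.89 [191.7 231.2]
side cover_pin 0.79 [159.1 249.7]
side cover_knob 0.82 [173.9 256.6]
side port 0.68 [173.7 262.1]
side port 0.43 [152.9 281.1]
0.16 [[155.8, 278.5], [194.7, 232.9], [158.8, 248.9], [176.2, 256.4], [234.5, 241.3], [175.1, 317.5], [107.8, 275.3], [170.3, 208.0]]
0.19 [[156.5, 279.0], [194.0, 232.5], [158.4, 249.4], [176.2, 256.4], [233.8, 240.0], [177.1, 317.4], [108.0, 277.1], [168.4, 208.3]]
[0.7967, -0.6579, 0.0946, -0.0001, 0.0001, 0.2438]
```

View pics/top1.png

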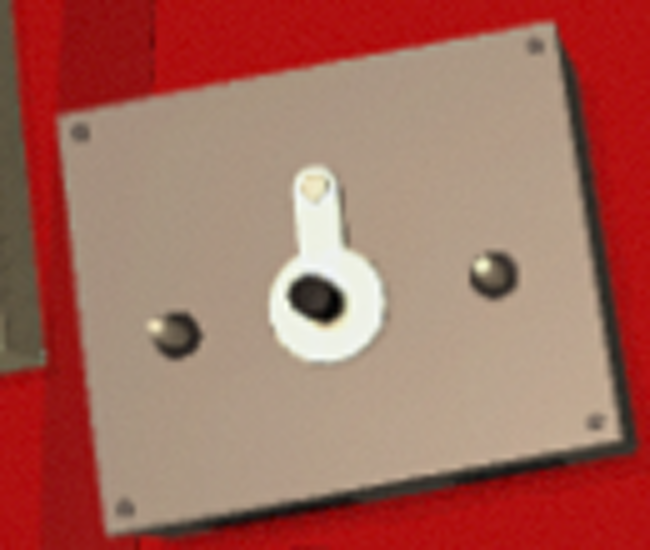

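View pics/side1.png

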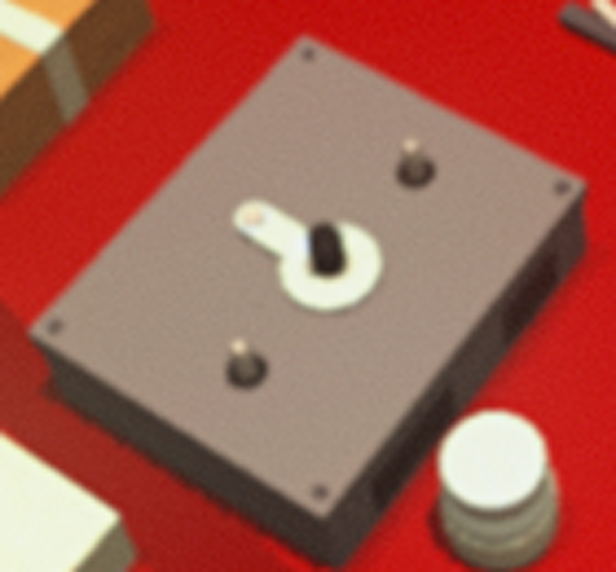

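The top and side crops show the box corners, studs and closed cover clearly. The top corners are at (58,115), (553,22), (625,440) and (105,535) in the crop. I'll fit the box pose from these.

```bash
cat > fit.py <<'E'
from h import *
from scipy.optimize import least_squares
def W(x,V):
    c,s=np.cos(x[2]),np.sin(x[2]);V=np.atleast_2d(V)
    return np.c_[V[:,:2]@np.array([[c,s],[-s,c]])+x[:2],V[:,2]]
E
python3 - <<'E'
from fit import *
C=np.array([[.115,.12,.07],[.115,-.12,.07],[-.085,-.12,.07],[-.085,.12,.07],[0,.075,.096],[0,-.075,.096]])
u={"top":np.array([[58,115],[553,22],[625,440],[105,535],[155,328],[485,263]])/5+[80,120],
   "side":np.array([[30,333],[305,37],[585,185],[325,515],[238,347],[411,145]])/4.4+[100,200]}
P={n:r.grab_frame(n) for n in u}
for ns in(["top"],["side"],["top","side"]):
    f=lambda x:np.concatenate([(proj(P[n],W(x,C))-u[n]).ravel() for n in ns])
    s=least_squares(f,[.536,.25,.16]);print(ns,s.x.round(4),s.fun.round(1))
x=s.x
print("port",x,"knob",W(x,[0,0,.09]))
# timer: threshold-free refine w/ networks
print([ (n,q["conf"],q["point"],at(P[n],q["point"],.026)) for n in P for q in r.landmark_of(P[n],"timer_centre")[:4]])
print(rows([.5,-.12,.22],-1.40))
E
```

```text
['top'] [0.5361 0.2528 0.1577] [ 0.   0.2  0.2 -0.2 -0.5 -0.1  0.5 -0.1  0.2 -0.3 -0.3  0.4]
['side'] [0.5379 0.2529 0.1597] [-0.3 -0.2 -0.2 -0.2  0.3 -0.5 -0.2  0.7  0.3 -0.1  0.1  0.2]
['top', 'side'] [0.5368 0.253  0.1584] [-0.1 -0.   0.1 -0.5 -0.6 -0.5  0.5 -0.4  0.1 -0.6 -0.4  0.  -0.1  0.
  0.2 -0.   0.6 -0.2  0.   1.   0.6  0.1  0.4  0.4]
port [0.53684415 0.25296503 0.15840959] knob [[0.53684415 0.25296503 0.09      ]]
[('top', 0.97, [356.8, 188.5], array([ 0.51217743, -0.24122004,  0.026     ])), ('top', 0.88, [319.5, 272.4], array([ 0.31556422, -0.14036165,  0.026     ])), ('top', 0.72, [303.2, 123.8], array([ 0.67752796, -0.11779982,  0.026     ])), ('side', 0.91, [302.4, 172.2], array([ 0.50707995, -0.21627443,  0.026     ])), ('side', 0.63, [341.5, 222.2], array([ 0.31664299, -0.13697729,  0.026     ])), ('side', 0.56, [174.9, 259.9], array([0.56722128, 0.23663818, 0.026     ])), ('side', 0.4, [158.4, 281.6], array([0.55202135, 0.30613477, 0.026     ]))]
[0.8971, -0.5927, 0.095, -0.0001, 0.0, 0.2446]
```

apply_moves --pt "0.9 -0.6 0.1 0 0 -0.57" --pt "0.9 -0.6 0.1 0 0 -0.57" --pt "0.9 -0.6 0.1 0 0 -0.57" --pt "0.9 -0.6 0.1 0 0 -0.57" --pt "0.9 -0.6 0.1 0 0 -0.57"

```text
clock: 3.45
tcp_pos: [0.501, -0.1133, 0.2189]
orientation: [-2.339, -2.097, -0.003]
contact_force: [-0.1, -1.3, -0.9]
grip_width: 0.0516
gripper_force: 0.0
```

```bash
python3 - <<'E'
from h import *
st();print(rows([.537,.115,.2],.75,half=False))
E
```

```text
t 3.45 [ 0.501  -0.1133  0.2189] phi -0.109 q [ 0.48  0.26 -0.44  1.93  0.13  0.98 -0.13] F [-0.1 -1.3 -0.9] 0.0516
[0.9234, 0.0438, 0.077, 0.0008, -0.0007, -0.5468]
```

apply_moves --pt "0.92 0.04 0.08 0 0 -0.58" --pt "0.92 0.04 0.08 0 0 -0.58" --pt "0.92 0.04 0.08 0 0 -0.58" --pt "0.92 0.04 0.08 0 0 -0.58" --pt "0.92 0.04 0.08 0 0 -0.58"

```text
clock: 4.08
tcp_pos: [0.537, 0.1142, 0.1989]
orientation: [-1.176, -2.912, -0.004]
contact_force: [-0.3, -0.4, 0.9]
grip_width: 0.0508
gripper_force: 0.0
```

```bash
python3 - <<'E'
from h import *
st();print(rows([.537,.253,.15],1.6,half=False))
E
```

```text
t 4.08 [0.537  0.1142 0.1989] phi 0.803 q [ 0.23  0.39 -0.69  1.86  0.29  1.    0.23] F [-0.3 -0.4  0.9] 0.0508
[0.385, 0.3991, 0.1973, 0.0017, -0.0005, -0.5072]
```

apply_moves --pt "0.385 0.4 0.2 0 0 -0.5" --pt "0.385 0.4 0.2 0 0 -0.5" --pt "0.385 0.4 0.2 0 0 -0.5" --pt "0.385 0.4 0.2 0 0 -0.5" --pt "0.385 0.4 0.2 0 0 -0.5"

```text
clock: 4.7
tcp_pos: [0.539, 0.2481, 0.1484]
orientation: [0.009, -3.141, -0.0]
contact_force: [1.2, -0.2, 0.2]
grip_width: 0.0514
gripper_force: 0.0
```

```bash
python3 - <<'E'
from h import *
st();print(rows([.537,.253,.084],1.6,half=False))
p=r.grab_frame("side");save(p,"s2.png",(80,120,240,180),3)
E
```

```text
t 4.7 [0.539  0.2481 0.1484] phi 1.577 q [ 0.08  0.57 -0.83  1.79  0.49  1.    0.63] F [ 1.2 -0.2  0.2] 0.0514
[0.0078, 0.0195, 0.2577, 0.0001, -0.0005, -0.0149]
```

View pics/s2.png

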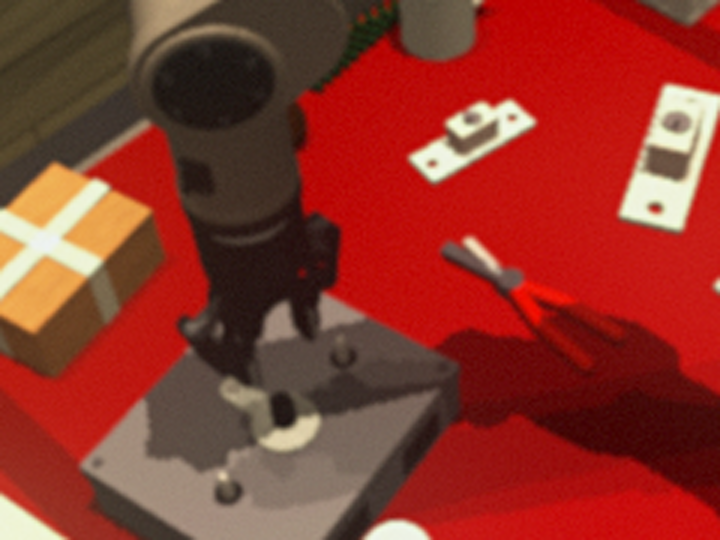

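The gripper hangs over the knob, which is at (285,405) in the crop, with its open fingers to either side. I'll descend now.

apply_moves --pt "0 0.01 0.08 0 0 -0.01" --pt "0 0.01 0.16 0 0 -0.01" --pt "0 0.01 0.24 0 0 -0.01" --pt "0 0.01 0.25 0 0 -0.01"

```text
clock: 5.25
tcp_pos: [0.5378, 0.2496, 0.0839]
orientation: [0.033, -3.138, 0.003]
contact_force: [-0.2, -0.4, 1.1]
grip_width: 0.0512
gripper_force: 0.0
```

```bash
python3 - <<'E'
from h import *
st();print(rows([.537,.253,.084],1.6,half=False))
E
```

```text
t 5.25 [0.5378 0.2496 0.0839] phi 1.592 q [ 0.03  0.65 -0.78  1.83  0.57  0.9   0.58] F [-0.2 -0.4  1.1] 0.0512
[0.003, 0.0136, -0.0004, -0.0011, -0.0022, -0.0052]
```

apply_moves --pt "0 0.013 0 0 0 0" --pt "0 0.013 0 0 0 0" --pt "0 0.013 0 0 0 0" --pt "0 0.013 0 0 0 0" --pt "0 0.013 0 0 0 0" --claw 0 --newtons 20

```text
clock: 5.88
tcp_pos: [0.5393, 0.2547, 0.087]
orientation: [-0.034, 3.14, 0.002]
contact_force: [-0.3, 4.1, 4.4]
grip_width: 0.0191
gripper_force: 20.7
```

```bash
cat > arc.py <<'E'
import sys
from fit import *
st();o=r.get_obs();p0=np.array(o["tcp_pos"]);R0=R.from_rotvec(o["orientation"]).as_matrix()
x=np.array([.5368,.2530,.1584]);pin=W(x,[.055,0,.07])[0]
d=p0-pin;print("r",np.hypot(*d[:2]),"theta",x[2]+np.pi-np.arctan2(d[1],d[0]),"F",np.round(o["contact_force"],1),o["gripper_force"])
th0=(x[2]+np.pi-np.arctan2(d[1],d[0])+np.pi)%(2*np.pi)-np.pi
phi0=np.arctan2(R0[1,1],R0[0,1])
for th in map(float,sys.argv[1:]):
    a=x[2]+np.pi-th; P=pin+[.055*np.cos(a),.055*np.sin(a),0];P[2]=.084
    print(th,rows(P,phi0-(th-th0),half=False))
E
python3 arc.py .12 .24 .36 .48 .6
```

```text
t 5.88 [0.5393 0.2547 0.087 ] phi 1.592 q [ 0.03  0.65 -0.78  1.83  0.57  0.9   0.57] F [-0.3  4.1  4.4] 0.0191
r 0.05232904311849158 theta 6.307146654913327 F [-0.3  4.1  4.4] 20.705800652503967
0.12 [0.012, 0.0199, 0.012, 0.0009, 0.0006, 0.0611]
0.24 [0.0109, 0.0462, 0.0121, 0.0009, 0.0006, 0.1375]
0.36 [0.0066, 0.0722, 0.0121, 0.001, 0.0005, 0.2139]
0.48 [-0.0008, 0.0976, 0.0121, 0.001, 0.0005, 0.2903]
0.6 [-0.0111, 0.1219, 0.0122, 0.001, 0.0004, 0.3667]
```

apply_moves --pt "0.006 0.02 0 0 0 0.06" --pt "0.007 0.046 0 0 0 0.137" --pt "0.004 0.072 0 0 0 0.214" --pt "-0.003 0.098 0 0 0 0.29" --pt "-0.012 0.122 0 0 0 0.367"

```text
clock: 6.5
tcp_pos: [0.5429, 0.2847, 0.0871]
orientation: [0.867, 3.017, 0.002]
contact_force: [3.3, 1.5, 1.3]
grip_width: 0.0188
gripper_force: 20.6
```

```bash
python3 arc.py .75 .9 1.05 1.2 1.35
```

```text
t 6.5 [0.5429 0.2847 0.0871] phi 1.011 q [-0.11  0.63 -0.64  1.79  0.48  0.88  0.03] F [3.3 1.5 1.3] 0.0188
r 0.053381642062025336 theta 0.603358296823485 F [3.3 1.5 1.3] 20.58658719062805
0.75 [0.0078, 0.0314, 0.0123, 0.0015, 0.0012, 0.0934]
0.9 [0.0043, 0.0642, 0.0124, 0.0016, 0.001, 0.1888]
1.05 [-0.0041, 0.0961, 0.0124, 0.0016, 0.0009, 0.2843]
1.2 [-0.0172, 0.1264, 0.0125, 0.0017, 0.0008, 0.3798]
1.35 [-0.0346, 0.1544, 0.0126, 0.0018, 0.0007, 0.4753]
```

apply_moves --pt "0.005 0.031 0 0 0 0.093" --pt "0.002 0.064 0 0 0 0.189" --pt "-0.006 0.096 0 0 0 0.284" --pt "-0.018 0.126 0 0 0 0.38" --pt "-0.035 0.154 0 0 0 0.475"

```text
clock: 7.12
tcp_pos: [0.5706, 0.3123, 0.0871]
orientation: [1.908, 2.493, 0.002]
contact_force: [1.3, 0.5, 2.6]
grip_width: 0.0194
gripper_force: 20.7
```

```bash
python3 arc.py 1.5 1.65 1.8 1.9 2.0
```

```text
t 7.12 [0.5706 0.3123 0.0871] phi 0.264 q [-0.27  0.64 -0.46  1.71  0.35  0.88 -0.61] F [1.3 0.5 2.6] 0.0194
r 0.05466720114121789 theta 1.344409673024117 F [1.3 0.5 2.6] 20.666798651218414
1.5 [0.0028, 0.034, 0.0123, 0.0015, 0.0002, 0.0991]
1.65 [-0.0008, 0.0667, 0.0124, 0.0015, 0.0001, 0.1945]
1.8 [-0.0093, 0.0986, 0.0125, 0.0015, -0.0, 0.29]
1.9 [-0.0176, 0.119, 0.0125, 0.0015, -0.0001, 0.3537]
2.0 [-0.0278, 0.1384, 0.0126, 0.0015, -0.0002, 0.4174]
```

apply_moves --pt "0.002 0.034 0 0 0 0.099" --pt "-0.001 0.067 0 0 0 0.194" --pt "-0.009 0.099 0 0 0 0.29" --pt "-0.018 0.119 0 0 0 0.354" --pt "-0.028 0.138 0 0 0 0.417"

```text
clock: 7.75
tcp_pos: [0.6053, 0.3151, 0.0871]
orientation: [2.609, 1.75, 0.003]
contact_force: [0.7, 0.9, 3.0]
grip_width: 0.019
gripper_force: 20.7
```

apply_moves --pt "0 0.003 0 0 0 0" --pt "0 0.003 0 0 0 0"

```text
clock: 8.0
tcp_pos: [0.6054, 0.3151, 0.087]
orientation: [-2.604, -1.757, -0.003]
contact_force: [0.5, 1.8, 4.7]
grip_width: 0.019
gripper_force: 20.9
```

```bash
python3 arc.py 2.0
```

```text
t 8.0 [0.6054 0.3151 0.087 ] phi -0.384 q [-0.37  0.65 -0.3   1.63  0.23  0.89 -1.14] F [0.5 1.8 4.7] 0.019
r 0.05531008285997398 theta 1.9908546513660534 F [0.5 1.8 4.7] 20.86032271385193
2.0 [-0.001, 0.0021, 0.0122, 0.0006, -0.0009, 0.0058]
```

apply_moves --pt "-0.003 0.008 0 0 0 0.01" --pt "-0.004 0.014 0 0 0 0.02" --pt "-0.004 0.014 0 0 0 0.02"

```text
clock: 8.38
tcp_pos: [0.6064, 0.3148, 0.087]
orientation: [-2.628, -1.716, -0.001]
contact_force: [-4.0, 3.3, 6.0]
grip_width: 0.0188
gripper_force: 21.0
```

apply_moves --pt "0 0 0 0 0 0" --pt "0 0 0 0 0 0" --pt "0 0 0 0 0 0" --pt "0 0 -0.15 0 0 0" --pt "0 0 -0.4 0 0 0" --claw 0.55

```text
clock: 9.0
tcp_pos: [0.6063, 0.3107, 0.1845]
orientation: [2.633, 1.713, -0.01]
contact_force: [0.9, 0.8, -0.4]
grip_width: 0.0471
gripper_force: 0.0
```

```bash
python3 - <<'E'
from h import *
st();print(rows([.56,.09,.22],.2,half=False))
E
```

```text
t 9.0 [0.6063 0.3107 0.1845] phi -0.417 q [-0.35  0.55 -0.31  1.56  0.18  1.06 -1.13] F [ 0.9  0.8 -0.4] 0.0471
[-0.8828, 0.1878, -0.1381, -0.0031, 0.0026, -0.393]
```

apply_moves --pt "-0.88 0.19 -0.14 0 0 -0.4" --pt "-0.88 0.19 -0.14 0 0 -0.4" --pt "-0.88 0.19 -0.14 0 0 -0.4" --pt "-0.88 0.19 -0.14 0 0 -0.4" --pt "-0.88 0.19 -0.14 0 0 -0.4" --claw 0.8

```text
clock: 9.62
tcp_pos: [0.5621, 0.0869, 0.2216]
orientation: [1.982, 2.435, -0.003]
contact_force: [0.3, 1.2, 0.3]
grip_width: 0.0682
gripper_force: 0.0
```

```bash
python3 - <<'E'
from h import *
st();print(rows([.52,-.13,.2],.42,half=False))
I=np.zeros((480,800,3),np.uint8)
p=r.grab_frame("top");a=p["pixels"][150:230,300:400];I[:,:600]=0
A=cv2.resize(a,(500,400),interpolation=cv2.INTER_CUBIC)
p=r.grab_frame("side");s=p["pixels"]
B=cv2.resize(s[130:210,265:335],(280,320),interpolation=cv2.INTER_CUBIC)
C=cv2.resize(s[190:330,95:245],(300,280),interpolation=cv2.INTER_CUBIC)
I=np.zeros((600,790,3),np.uint8);I[:400,:500]=A;I[:320,505:785]=B;I[320:600,490:790]=C
cv2.imwrite("pics/t3.png",I[:,:,::-1])
E
```

```text
t 9.62 [0.5621 0.0869 0.2216] phi 0.205 q [ 0.09  0.35 -0.44  1.8   0.17  1.03 -0.21] F [0.3 1.2 0.3] 0.0682
[-0.8151, -0.341, 0.0884, -0.0004, 0.0016, -0.1371]
```

View pics/t3.png

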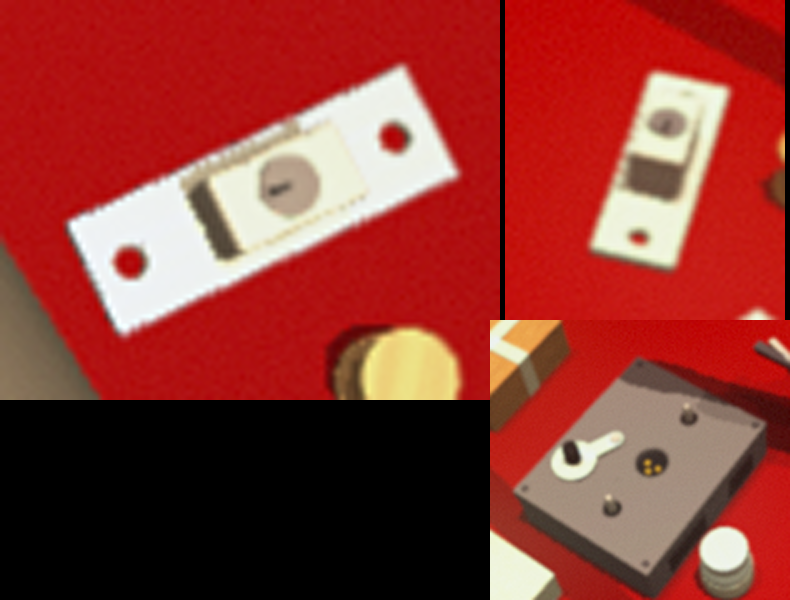

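The cover is swung aside and the port with its brass contacts is open, at crop (652,462). The timer plate and both its holes show clearly, so I'll fit its pose from the plate corners.

```bash
python3 - <<'E'
from fit import *
C=np.array([[.03,.095,.008],[.03,-.095,.008],[-.03,-.095,.008],[-.03,.095,.008]])
u={"top":np.array([[66,222],[404,65],[459,175],[122,336]])/5+[300,150],
   "side":(np.array([[590,248],[650,72],[731,90],[675,265]])-[505,0])/4+[265,130]}
P={n:r.grab_frame(n) for n in u}
for ns in(["top"],["side"],["top","side"]):
    f=lambda x:np.concatenate([(proj(P[n],W(x,C))-u[n]).ravel() for n in ns])
    s=least_squares(f,[.513,-.24,.42]);print(ns,s.x.round(4),s.fun.round(1))
x=s.x
print(rows([x[0],x[1]+.1,.16],x[2],half=False))
E
```

```text
['top'] [ 0.512  -0.2369  0.4041] [ 0.5  0.2 -0.1  0.4 -0.3 -0.2 -0.1 -0.4]
['side'] [ 0.514  -0.2384  0.4068] [ 0.6 -0.3  0.7  0.3 -0.9 -0.1 -0.4  0.2]
['top', 'side'] [ 0.5127 -0.2373  0.405 ] [ 0.6  0.   0.   0.1 -0.2 -0.5  0.1 -0.6  0.6  0.1  0.9  0.7 -0.7  0.3
 -0.3  0.7]
[-0.8604, -0.3878, 0.244, 0.0, -0.0004, -0.1224]
```

apply_moves --pt "-0.86 -0.39 0.2 0 0 -0.125" --pt "-0.86 -0.39 0.2 0 0 -0.125" --pt "-0.86 -0.39 0.2 0 0 -0.125" --pt "-0.86 -0.39 0.2 0 0 -0.125" --pt "-0.86 -0.39 0.2 0 0 -0.125" --claw 0.75

```text
clock: 10.45
tcp_pos: [0.5102, -0.1425, 0.1698]
orientation: [-1.733, -2.618, 0.004]
contact_force: [-0.1, 0.6, -0.4]
grip_width: 0.064
gripper_force: 0.0
```

```bash
python3 - <<'E'
from h import *
st();print(rows([.5127,-.2373,.10],.405,half=False))
E
```

```text
t 10.45 [ 0.5102 -0.1425  0.1698] phi 0.401 q [ 0.47  0.34 -0.38  1.94  0.16  0.89  0.41] F [-0.1  0.6 -0.4] 0.064
[-0.353, -0.138, 0.2796, -0.0021, -0.0002, -0.0023]
```

apply_moves --pt "-0.353 -0.138 0.28 0 0 0" --pt "-0.353 -0.138 0.28 0 0 0" --pt "-0.353 -0.138 0.28 0 0 0" --pt "-0.353 -0.138 0.28 0 0 0" --pt "-0.353 -0.138 0.28 0 0 0"

```text
clock: 11.08
tcp_pos: [0.5166, -0.2312, 0.1022]
orientation: [1.721, 2.627, 0.002]
contact_force: [-0.3, 0.0, -0.7]
grip_width: 0.064
gripper_force: 0.0
```

```bash
python3 - <<'E'
from h import *
st();print(rows([.5127,-.2373,.018],.405,half=False))
E
```

```text
t 11.07 [ 0.5166 -0.2312  0.1022] phi 0.411 q [ 0.57  0.48 -0.33  1.91  0.21  0.78  0.53] F [-0.3  0.  -0.7] 0.064
[-0.0161, -0.0247, 0.3369, 0.0011, 0.0002, 0.0038]
```

apply_moves --pt "0 0 0.15 0 0 0" --pt "0 0 0.15 0 0 0"

```text
clock: 11.32
tcp_pos: [0.514, -0.2315, 0.0627]
orientation: [-1.721, -2.624, 0.001]
contact_force: [-0.3, 0.4, -0.5]
grip_width: 0.0638
gripper_force: 0.0
```

```bash
python3 - <<'E'
from h import *
st();r.grab_frame("top");st();print(rows([.5127,-.2373,.018],.405,half=False))
r.grab_frame("top");st()
E
```

```text
t 11.32 [ 0.514  -0.2315  0.0627] phi 0.41 q [ 0.56  0.53 -0.31  1.94  0.24  0.71  0.51] F [-0.3  0.4 -0.5] 0.0638
t 11.38 [ 0.515  -0.2321  0.0639] phi 0.409 q [ 0.56  0.53 -0.31  1.93  0.24  0.71  0.51] F [0.6 1.  0.5] 0.0641
[-0.0158, -0.0166, 0.1837, -0.0005, -0.0008, 0.0028]
t 11.43 [ 0.5158 -0.2326  0.0648] phi 0.409 q [ 0.56  0.53 -0.31  1.93  0.24  0.71  0.51] F [0.4 0.2 0.1] 0.0641
```

apply_moves --pt "-0.017 -0.018 0.03 0 0 0.003" --pt "-0.017 -0.018 0.09 0 0 0.003" --pt "-0.017 -0.018 0.14 0 0 0.003" --pt "-0.017 -0.018 0.18 0 0 0.003" --pt "-0.017 -0.018 0.18 0 0 0.003"

```text
clock: 12.05
tcp_pos: [0.512, -0.2387, 0.0176]
orientation: [-1.731, -2.619, 0.0]
contact_force: [-0.1, 0.2, 0.6]
grip_width: 0.0644
gripper_force: 0.0
```

apply_moves --pt "0 0 0 0 0 0" --pt "0 0 0 0 0 0" --pt "0 0 0 0 0 0" --pt "0 0 0 0 0 0" --claw 0 --newtons 50

```text
clock: 12.55
tcp_pos: [0.5133, -0.2392, 0.0194]
orientation: [1.731, 2.62, 0.001]
contact_force: [0.4, 0.5, 3.5]
grip_width: 0.0394
gripper_force: 52.0
```

```bash
python3 - <<'E'
from h import *
st();print(r.get_obs()["gripper_force"])
p=r.grab_frame("top");A=cv2.resize(p["pixels"][150:230,300:400],(500,400),interpolation=cv2.INTER_CUBIC)
p=r.grab_frame("side");B=cv2.resize(p["pixels"][130:210,265:335],(280,320),interpolation=cv2.INTER_CUBIC)
I=np.zeros((400,790,3),np.uint8);I[:,:500]=A;I[:320,505:785]=B
cv2.imwrite("pics/t4.png",I[:,:,::-1])
E
```

```text
t 12.55 [ 0.5133 -0.2392  0.0194] phi 0.403 q [ 0.55  0.6  -0.28  1.95  0.27  0.63  0.49] F [0.4 0.5 3.5] 0.0394
51.991206407547
```

View pics/t4.png

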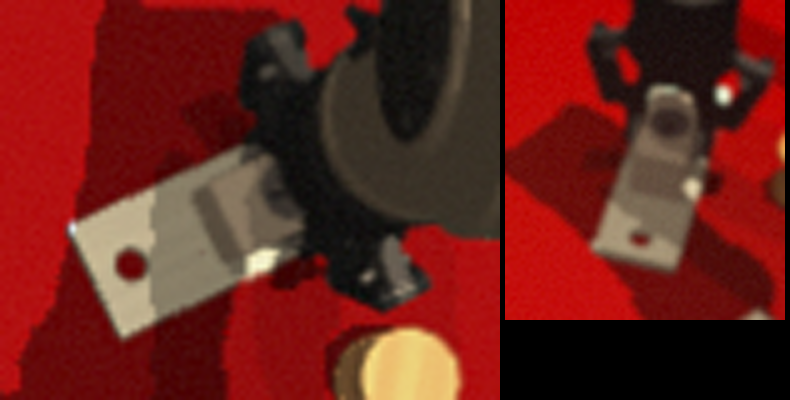

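The gripper holds the housing with the pads across its 40 mm side (39.4 mm measured). The plate is still flat and the spool was not touched. Lifting next.

apply_moves --pt "0 0 -0.08 0 0 0" --pt "0 0 -0.22 0 0 0" --pt "0 0 -0.4 0 0 0" --pt "0 0 -0.56 0 0 0" --pt "0 0 -0.6 0 0 0"

```text
clock: 13.28
tcp_pos: [0.5137, -0.2396, 0.172]
orientation: [1.73, 2.617, 0.001]
contact_force: [0.1, -0.8, -2.2]
grip_width: 0.0393
gripper_force: 51.6
```

```bash
python3 - <<'E'
from h import *
st();print(rows([.535,.0,.18],.28,half=False))
E
```

```text
t 13.28 [ 0.5137 -0.2396  0.172 ] phi 0.403 q [ 0.61  0.39 -0.35  1.86  0.17  0.92  0.58] F [ 0.1 -0.8 -2.2] 0.0393
[0.8483, 0.454, -0.0335, 0.002, 0.0021, 0.0781]
```

apply_moves --pt "0.17 0.09 -0.02 0 0 0.02" --pt "0.35 0.19 -0.03 0 0 0.035" --pt "0.53 0.28 -0.03 0 0 0.05" --pt "0.7 0.37 -0.03 0 0 0.065" --pt "0.85 0.455 -0.03 0 0 0.08"

```text
clock: 13.9
tcp_pos: [0.5327, 0.0026, 0.1753]
orientation: [-1.892, -2.506, 0.003]
contact_force: [0.8, -0.6, -2.7]
grip_width: 0.0398
gripper_force: 51.6
```

```bash
python3 - <<'E'
from h import *
st();print(rows([.5368,.251,.16],.158,half=False))
E
```

```text
t 13.9 [0.5327 0.0026 0.1753] phi 0.277 q [ 0.23  0.34 -0.43  1.93  0.18  0.91 -0.01] F [ 0.8 -0.6 -2.7] 0.0398
[0.9511, 0.2878, 0.0611, -0.0015, -0.0002, 0.0759]
```

apply_moves --pt "0.19 0.06 0.0 0 0 0.015" --pt "0.39 0.12 0.0 0 0 0.03" --pt "0.58 0.175 0.0 0 0 0.045" --pt "0.78 0.235 0.03 0 0 0.06" --pt "0.95 0.288 0.06 0 0 0.076"

```text
clock: 14.52
tcp_pos: [0.537, 0.2506, 0.16]
orientation: [-2.039, -2.389, 0.003]
contact_force: [0.4, -0.1, -2.0]
grip_width: 0.0395
gripper_force: 51.5
```

apply_moves --pt "0 0 0 0 0 0" --pt "0 0 0 0 0 0" --pt "0 0 0 0 0 0"

```text
clock: 14.9
tcp_pos: [0.5384, 0.2471, 0.1609]
orientation: [2.042, 2.387, -0.002]
contact_force: [0.4, 0.5, -2.5]
grip_width: 0.0396
gripper_force: 51.4
```

```bash
python3 - <<'E'
from h import *
for i in range(3): st();p=r.grab_frame("top")
q=r.grab_frame("side")
I=np.zeros((480,790,3),np.uint8)
I[:480,:440]=cv2.resize(p["pixels"][130:250,90:200],(440,480),interpolation=cv2.INTER_CUBIC)
I[:480,445:790]=cv2.resize(q["pixels"][190:310,130:216],(345,480),interpolation=cv2.INTER_CUBIC)
cv2.imwrite("pics/t5.png",I[:,:,::-1])
E
```

```text
t 14.9 [0.5384 0.2471 0.1609] phi 0.156 q [-0.19  0.46 -0.45  1.8   0.24  0.94 -0.59] F [ 0.4  0.5 -2.5] 0.0396
t 14.95 [0.5385 0.2474 0.1611] phi 0.156 q [-0.19  0.46 -0.45  1.8   0.24  0.94 -0.59] F [-0.3  0.1 -2.3] 0.0395
t 15.0 [0.5386 0.2476 0.1613] phi 0.156 q [-0.19  0.46 -0.45  1.8   0.24  0.94 -0.59] F [-0.2 -0.8 -2.2] 0.0396
```

View pics/t5.png

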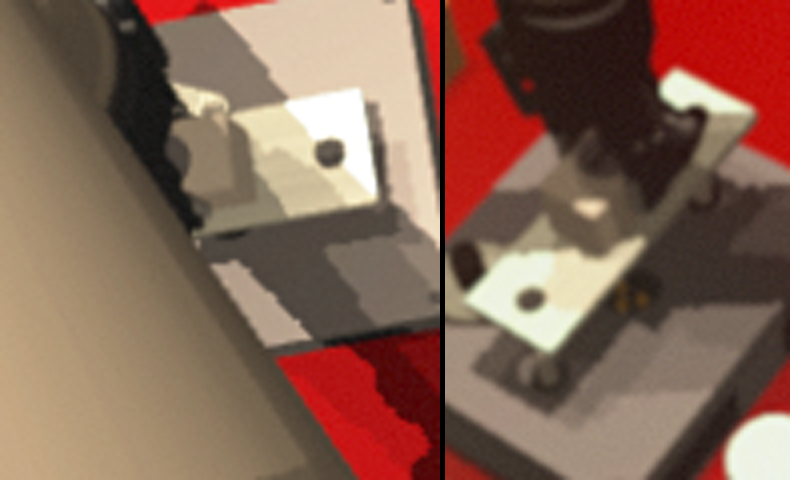

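The timer is held level above the studs. Its -y hole shows at (330,152) in the top crop and its +y hole at (530,298) in the side crop. I'll fit its pose in the hand.

```bash
python3 - <<'E'
from fit import *
C={"top":np.array([[.03,-.095,0],[-.03,-.095,0],[0,-.075,0]]),"side":np.array([[.03,.095,0],[-.03,.095,0],[0,.075,0],[.03,-.095,0],[-.03,-.095,0]])}
u={"top":np.array([[360,88],[380,198],[330,152]])/4+[90,130],
   "side":(np.array([[465,300],[553,352],[530,298],[678,68],[757,110]])-[445,0])/[4.01,4]+[130,190]}
P={n:r.grab_frame(n) for n in u}
for ns in(["top"],["side"],["top","side"]):
  for fz in(0,1):
    f=lambda x:np.r_[np.concatenate([(proj(P[n],W(x,C[n]+[0,0,x[3]]))-u[n]).ravel() for n in ns]),(x[3]-.150)*(1e2 if fz else 1e5)]
    s=least_squares(f,[.538,.25,.158,.15]);print(ns,s.x.round(4),s.fun.round(1))
st()
E
```

```text
['top'] [0.5347 0.2486 0.1851 0.15  ] [-0.3 -0.  -0.1  0.2  0.4 -0.2  0. ]
['top'] [0.5346 0.2486 0.1851 0.1501] [-0.3 -0.  -0.1  0.2  0.4 -0.2  0. ]
['side'] [0.5385 0.2482 0.1569 0.15  ] [ 0.3 -0.2 -0.3 -0.3  0.5 -0.  -0.6  0.3  0.2  0.4  0. ]
['side'] [0.5366 0.2493 0.1576 0.1533] [ 0.2 -0.2 -0.4 -0.2  0.4  0.  -0.6  0.2  0.3  0.2  0.3]
['top', 'side'] [0.5379 0.2486 0.1539 0.15  ] [ 0.4 -0.3 -0.3  0.1  0.5 -0.7  0.2 -0.  -0.4 -0.1  0.4  0.2 -0.4  0.6
  0.3  0.7  0. ]
['top', 'side'] [0.537  0.2488 0.156  0.1521] [ 0.1 -0.2 -0.6  0.3  0.2 -0.5  0.3 -0.2 -0.3 -0.2  0.5  0.  -0.4  0.3
  0.4  0.3  0.2]
t 15.2 [0.5384 0.2486 0.1614] phi 0.157 q [-0.19  0.46 -0.45  1.8   0.24  0.94 -0.59] F [ 0.5  0.6 -2.6] 0.039
```

apply_moves --pt "0.017 0 0.03 0 0 0" --pt "0.017 0 0.07 0 0 0" --pt "0.017 0 0.11 0 0 0" --pt "0.017 0 0.14 0 0 0" --pt "0.017 0 0.14 0 0 0"

```text
clock: 15.82
tcp_pos: [0.5371, 0.253, 0.1253]
orientation: [-2.039, -2.389, 0.002]
contact_force: [-0.4, 0.6, -2.3]
grip_width: 0.0395
gripper_force: 51.4
```

apply_moves --pt "0 0 0 0 0 0" --pt "0 0 0 0 0 0"

```text
clock: 16.08
tcp_pos: [0.5379, 0.2535, 0.1267]
orientation: [2.039, 2.389, 0.001]
contact_force: [-0.4, 0.1, -2.6]
grip_width: 0.0393
gripper_force: 51.4
```

```bash
python3 - <<'E'
from h import *
st()
p=r.grab_frame("top");q=r.grab_frame("side");st()
I=np.zeros((480,790,3),np.uint8)
I[:480,:440]=cv2.resize(p["pixels"][130:250,90:200],(440,480),interpolation=cv2.INTER_CUBIC)
I[:480,445:790]=cv2.resize(q["pixels"][190:310,130:216],(345,480),interpolation=cv2.INTER_CUBIC)
cv2.imwrite("pics/t6.png",I[:,:,::-1])
E
```

```text
t 16.07 [0.5379 0.2535 0.1267] phi 0.158 q [-0.21  0.5  -0.44  1.82  0.27  0.88 -0.62] F [-0.4  0.1 -2.6] 0.0393
t 16.18 [0.5378 0.2534 0.1267] phi 0.158 q [-0.21  0.5  -0.44  1.82  0.27  0.88 -0.62] F [ 0.4 -0.7 -1.9] 0.0394
```

View pics/t6.png

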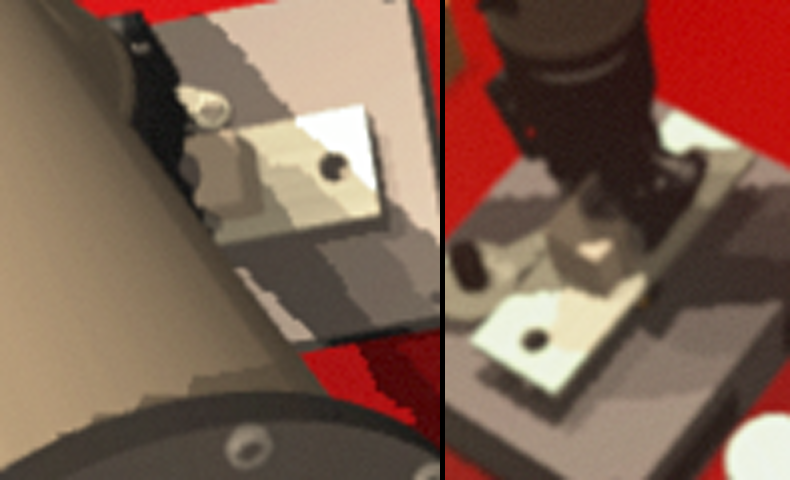

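The plate now hovers about 12 mm above the stud tips. The holes are at (333,167) in the top crop and (535,340) in the side crop. I'll check them numerically against the studs.

```bash
python3 - <<'E'
from fit import *
C={"top":np.array([[.03,-.095,0],[-.03,-.095,0],[0,-.075,0]]),"side":np.array([[.03,.095,0],[-.03,.095,0],[0,.075,0],[-.03,-.095,0]])}
u={"top":np.array([[363,104],[382,214],[333,166]])/4+[90,130],
   "side":(np.array([[471,340],[557,395],[535,340],[757,155]])-[445,0])/[4.01,4]+[130,190]}
P={n:r.grab_frame(n) for n in u}
f=lambda x:np.r_[np.concatenate([(proj(P[n],W(x,C[n]+[0,0,x[3]]))-u[n]).ravel() for n in u]),(x[3]-.1162)*1e3]
s=least_squares(f,[.538,.25,.158,.116]);print(s.x.round(4),s.fun.round(1))
E
```

```text
[0.536  0.2548 0.1559 0.1162] [-0.   0.4 -0.6 -0.3  0.5 -0.1  0.2  0.4 -0.4 -0.5  0.3  0.1  0.   0.
  0. ]
```

apply_moves --pt "-0.003 0.001 0.02 0 0 0" --pt "-0.003 0.001 0.04 0 0 0" --pt "-0.003 0.001 0.056 0 0 0" --pt "-0.003 0.001 0.072 0 0 0" --pt "-0.003 0.001 0.084 0 0 0"

```text
clock: 16.9
tcp_pos: [0.5379, 0.2526, 0.1049]
orientation: [-2.039, -2.39, 0.0]
contact_force: [-0.5, 0.5, -2.5]
grip_width: 0.0396
gripper_force: 51.4
```

apply_moves --pt "0 0 0.008 0 0 0" --pt "0 0 0.016 0 0 0" --pt "0 0 0.016 0 0 0"

```text
clock: 17.27
tcp_pos: [0.5379, 0.2526, 0.1012]
orientation: [-2.039, -2.39, 0.0]
contact_force: [-0.8, 0.7, -2.1]
grip_width: 0.0392
gripper_force: 51.4
```

apply_moves --pt "0 0 0.012 0 0 0" --pt "0 0 0.023 0 0 0" --pt "0 0 0.033 0 0 0" --pt "0 0 0.04 0 0 0" --pt "0 0 0.04 0 0 0"

```text
clock: 17.9
tcp_pos: [0.5378, 0.2526, 0.0911]
orientation: [-2.039, -2.39, 0.0]
contact_force: [-0.1, -0.0, -1.3]
grip_width: 0.0394
gripper_force: 51.4
```

apply_moves --pt "0 0 0.004 0 0 0" --pt "0 0 0.008 0 0 0" --pt "0 0 0.008 0 0 0"

```text
clock: 18.27
tcp_pos: [0.538, 0.2527, 0.0894]
orientation: [2.039, 2.39, 0.0]
contact_force: [0.1, 1.4, -1.6]
grip_width: 0.0394
gripper_force: 51.4
```

apply_moves --pt "0 0 0.003 0 0 0" --pt "0 0 0.006 0 0 0" --pt "0 0 0.006 0 0 0"

```text
clock: 18.65
tcp_pos: [0.538, 0.2526, 0.0893]
orientation: [2.039, 2.389, 0.0]
contact_force: [-5.3, -2.7, 11.7]
grip_width: 0.0393
gripper_force: 53.2
```

Contact at the seated height. I'll release and rise.

apply_moves --pt "0 0 -0.003 0 0 0" --pt "0 0 -0.003 0 0 0" --pt "0 0 -0.003 0 0 0" --pt "0 0 -0.003 0 0 0" --pt "0 0 -0.003 0 0 0" --claw 0.7

```text
clock: 19.27
tcp_pos: [0.538, 0.2526, 0.0884]
orientation: [-2.039, -2.39, 0.0]
contact_force: [0.0, -1.1, 0.0]
grip_width: 0.0601
gripper_force: 0.0
```

apply_moves --pt "0 0 -0.1 0 0 0" --pt "0 0 -0.3 0 0 0" --pt "0 0 -0.5 0 0 0" --pt "-0.2 0 -0.55 0 0 0" --pt "-0.45 0 -0.55 0 0 0"

```text
clock: 19.9
tcp_pos: [0.5565, 0.1423, 0.228]
orientation: [2.034, 2.392, 0.006]
contact_force: [0.8, -0.5, -0.7]
grip_width: 0.0593
gripper_force: 0.0
```

apply_moves --pt "-0.25 0 0 0 0 0" --pt "-0.5 0 0 0 0 0" --pt "-0.75 0 0 0 0 0" --pt "-0.95 0 0 0 0 0" --pt "-0.95 0 0 0 0 0"

```text
clock: 20.52
tcp_pos: [0.5928, -0.0992, 0.2256]
orientation: [2.049, 2.38, -0.003]
contact_force: [-0.5, -0.2, -0.9]
grip_width: 0.0602
gripper_force: 0.0
```

```bash
python3 - <<'E'
from h import *
st()
p=r.grab_frame("top");q=r.grab_frame("side")
I=np.zeros((420,800,3),np.uint8)
I[:,:400]=cv2.resize(p["pixels"][120:260,80:213],(400,420),interpolation=cv2.INTER_CUBIC)
I[:,405:800]=cv2.resize(q["pixels"][190:337,100:238],(395,420),interpolation=cv2.INTER_CUBIC)
cv2.imwrite("pics/t7.png",I[:,:,::-1])
E
```

```text
t 20.52 [ 0.5928 -0.0992  0.2256] phi 0.149 q [ 0.33  0.38 -0.35  1.73  0.15  1.06  0.08] F [-0.5 -0.2 -0.9] 0.0602
```

View pics/t7.png

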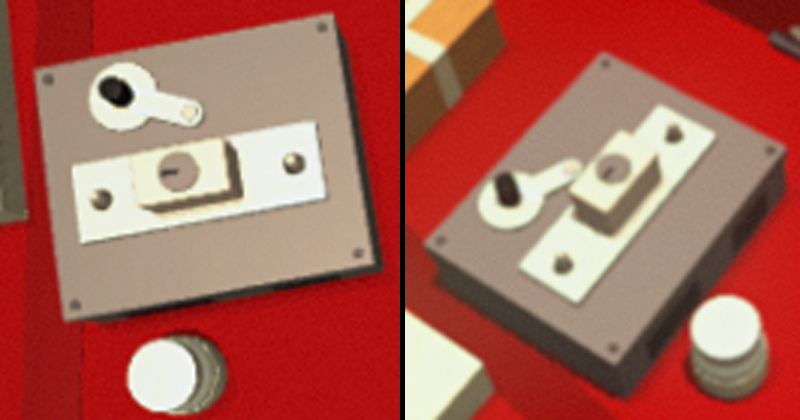

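The timer is seated flat, with both studs through its holes at (101,199) and (293,162). The cover is aside at (122,95) and the jar has not moved.

```bash
python3 -c "
from bench import r
print(r.hand_in())"
```

```text
the job is handed in; nothing more can be done
None
```

The dust cover is swung to its stop and the largest timer sits flat over the port on both studs, released; the job was handed in at about 20.6 s, with no verdict returned.

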